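# Cap the lubricator: pry the hood, press and quarter-turn the bayonet cap, shut the hood

### The arm

A 7-joint arm with a two-finger parallel gripper is mounted at the origin on a cart in front of the work surface, level with it; the furniture and walls round the work are solid. World frame = base frame: x ahead of the robot, y to its left, z up, the work surface at z = 0. Lengths are in mm, angles in rad, forces in N, time in s.
With the tool pointing down it reaches from about 425 to 875 mm from the base axis. Payload 9.9 kg.
Tool frame: the origin (TCP) lies at the centre of the arm's flange, where the gripper is bolted on; the fingertips stand 173 mm ahead of it and the grasp point (between the pads) lies 155 mm ahead of it; z points along the fingers, y is the line along which they close (so a half turn about z gives the same grasp; the last joint's range is limited). The gripper opens to 85 mm and grips with 20 to 120 N. Pads are 22 mm wide; open, the fingers measure 114 mm over their backs; the gripper's body (76 mm by 85 mm) begins 54 mm behind the grasp point. The pads swing forward as they close: fully open they stand 13 mm farther back than shut.
Start: joints at [1.266, 0.576, 0.025, 1.437, -0.015, 1.129, -0.057], TCP at [147.837, -658.619, 404.689] pointing down, gripper open.
Joint ranges: [-2.76, 2.76], [-0.34, 2.15], [-1.52, 1.57], [0.19, 2.46], [-1.09, 4.23], [0.17, 1.99], [-2.82, 2.82]. Speed limits (rad/s): [2.22, 2.22, 3.01, 3.01, 3.14, 3.14, 3.14].

### API

Orientations are given as a unit quaternion [x, y, z, w].
In Python, from station import robot gives the robot as it stands.
- The arm moves only by the tool drive_tool, never from a script. Its argument "deltas" is a list of rows, each an object of numbers: "grip": the opening, from 0 (shut) to 1 (fully open); "x", "y", "z": the shift along the tool's x, y, z in cm; "wx", "wy", "wz": the turn, a rotation vector about the tool's x, y, z in degrees. A call has 1 to 20 rows; each row is the pose to reach, as a shift and turn from the pose commanded when the call began, along the tool's axes at that moment; what a row does not reach only later rows make up. A row lasts 1/8 s, in which the tool goes at most 62.5 mm and 10.7 degrees, less where a joint would pass 70% of its speed; a pose out of reach is approached as far as the arm can. A call with a gripper value outside its range is refused whole. The fingers move at their own pace and stop on an object; "grip_force" is the grip in N (left out, the last holds). Time passes only in rows, so rows that repeat a pose let the fingers close. It gives the time, the measured TCP pose, the force, the opening and the grip force at its end, in the units of the state.
- robot.sense(): the state, without advancing time (a new reading comes with each control period).
- robot.camera(name): name is "side" or "top" or "wrist"; returns the picture (400x640x3 uint8, red, green, blue); there is no depth.
- robot.camera_info(name): a dict with "fx", "fy", "cx", "cy" (pixels), "R" (3x3) and "t" (3): a world point X has camera coordinates R X + t; the wrist camera has in their place "hand_eye" (4x4, takes a point from camera to tool coordinates, whose origin is the TCP and whose axes are the flange's). Camera axes: x right, y down, z forward; pixel columns grow to the right and rows downward; lengths in mm; the calibration is good to about 2 mm. A picture is of the moment at which its call begins: read the wrist's pose just before it. camera_info takes no time and is no camera call.
- robot.job_done(): hands the job in; it is judged then, once.
The state is a dict: "time": time; "joint_positions": joint angles; "qvel": joint speeds; "joint_efforts": joint torques, N m; "tcp_pos": TCP position; "eef_rot": TCP orientation; "contact_force": force on the tool from outside, world axes, zero at the start; "ft_torque": the same for the moment, N m; "width": finger opening in mm; "grasp_force": force on a finger pad.
Only numpy, scipy, OpenCV 4.12 (cv2) and the standard library are available. Lean on these libraries where they do the work, as an engineer would, in place of code of your own. Each camera call takes 0.05 s, during which the arm holds its last target. There are 200 camera calls.

### The job

The way-oil lubricator's filler cap was left off and its dust hood shut without it. Pry the hood up with the screwdriver's blade at the notch, swing it right back and lay the screwdriver down on the table; then put the cap on the filler neck, push it down and turn it a quarter turn clockwise until it locks, and shut the hood fully over it. Leave the other things where they are.

Things in the scene. Friction and masses are not known exactly. Their poses are not given: they have to be found in the camera images.
- oiler: Way-oil lubricator fixed to the table, 150 x 168 x 130 mm high with hood: white reservoir under an aluminium cover whose flat top is 82 mm above the table. Origin on the table under the filler neck's axis; x along the hood's hinge, +y to the hinge, -y to the pry notch. The cover ends at y -84 and +84 mm, so it leaves a flat sill 22 mm deep before the notch.
- hood (a joint): Grey sheet-metal dust hood over the neck: shell 112 x 138 x 47 mm, open below, no handle. 0 = shut, grows opening; stop at 2.05 rad, leaning back past upright. Stiff hinge: stays at any angle, about 2 N at the lip moves it. Its flat top plate lies 44 mm (outer face) and 40 mm (inner face) from the hinge axis, square to the shell's walls, and reaches 142 mm out from it.
- hinge (a point): Middle of the hood's hinge axis, at lubricator x 0, y +80, z 86 mm; the axis runs along the lubricator's x.
- pry_notch (a point): Middle of the pry notch at the foot of the hood's lip wall, across from the hinge: 44 mm wide, from the cover up to z 96 mm, wall 3 mm thick, outer face at lubricator y -62 mm (142 mm from the hinge axis). A blade goes in level, along the lubricator's +y, up to 22 mm past the face. This point moves with the hood.
- neck (a point): Centre of the filler neck's top face, 94 mm above the table on the lubricator's axis. Tube 73 mm wide; its 8 mm thick in-turned flange has a 45 mm opening with two lug notches, 40 degrees wide, towards lubricator +y and -y. Lugs below the flange turn only clockwise (from above): at 90 degrees (84 to 96, then a stop) they rise 4 mm into pockets that lock them.
- seat (a joint): Spring seat inside the neck, in m pressed down. It pushes a cap up with 2.5 N when laid in, 5 N when locked and 8.5 N at full depth.
- filler_cap: Loose aluminium bayonet cap, 85 mm wide, 42 mm high, 0.1 to 0.16 kg, standing upright on the table on its 38 mm plug. Origin: centre of the plug's underside. Two lugs along its +x and -x (56 mm over both, 28 degrees wide, z 4 to 9 mm). A half turn looks the same. Origin below the neck point: 7 mm laid in, over 17 mm lugs free under the flange, 20 mm bottomed, 13 mm locked.
- cap_grip (a point): On the filler cap's axis at the top face of its disc, 26 mm above its origin. Here stands the grip bar, along the cap's x (the way the lugs point): 66 mm long, 14 mm wide, 16 mm high. When locked, the bar and the cap's x lie along the lubricator's x.
- screwdriver: Flat screwdriver lying on the table, 202 mm long, tip pointing roughly to world +y. Origin under its middle on the table. Tip at its own y -101 mm, amber handle 28 mm thick from y +9 to +101 mm, 6 mm shaft, blade 7 mm wide and 2.4 mm thick; the axis lies 14 mm above the table. Grip the handle near y +55 mm.
- oil_bottle: Oil bottle with spout, 43 x 142 mm, standing behind the lubricator; bystander. Origin under its middle.
- block_123: Ground steel block with holes, 51 x 76 x 25 mm, in front of the lubricator; bystander. Origin under its middle.
- micrometer: Micrometer lying flat, 56 x 116 x 15 mm, behind the work; bystander. Origin under its middle.
- block_123_b: Second ground steel block with holes, 51 x 76 x 25 mm, to the right; bystander. Origin under its middle.
- hex_key: Black hex key lying flat, 39 x 108 x 8 mm, near the front edge; bystander. Origin under its middle.
Things that resemble listed ones, but are neither listed nor needed, are in the scene too. What is meant by the filler_cap is not pink or purple, and is the larger of those in its own colour.

How it is judged (in metres and radians):
On the way, in this order (a step that is already met when the one before it is completed fails the run):
1. the hood is pried up from the cover by the screwdriver (value of joint hood above 0.12 rad and contact force between screwdriver and oiler above 0.2 N), for 0.05 s.
2. the hood is swung right back (value of joint hood above 1.75 rad), for 0.1 s.
3. the cap is pushed down in the neck, its lugs below the flange (z of filler_cap in the frame of neck below -0.0165 m and horizontal distance between filler_cap and neck below 0.005 m), for 0.05 s.
4. the cap is turned a quarter turn and has sprung up into its lock (z of filler_cap in the frame of neck between -0.0155 and -0.0105 m and angle between the x axis of filler_cap and the x axis of oiler, either way round below 0.16 rad and horizontal distance between filler_cap and neck below 0.005 m), for 0.2 s.
At the end, for the whole second after the job is handed in: Hood shut (under 0.05 rad), still; cap upright and locked: origin 10.5 to 15.5 mm below the neck point, within 5 mm of its axis, cap x along lubricator x within 0.16 rad; screwdriver lying still on the table, clear of the lubricator; bystanders within 30 mm of where they stood (all of step 4 and value of joint hood below 0.05 rad and velocity of joint hood between -0.05 and 0.05 rad/s and angle between filler_cap's own z axis and vertical below 0.1 rad and linear speed of screwdriver below 0.02 m/s and contact force between screwdriver and oiler below 0.1 N and height (world z) of screwdriver below 0.035 m and angle between screwdriver's own y axis and vertical between 1.3 and 1.84 rad); the robot touches nothing.
It fails at once if a bystander is pushed more than 30 mm (distance of any of oil_bottle, block_123, micrometer, block_123_b, hex_key from where it was at the start of the episode above 0.03 m).
It also fails if it takes over 72 s, if anything falls off the work surface, if the arm or the gripper's body presses on something with over 40 N, if the wrist force passes 120 N, or if a joint passes its speed limit or range.

## Working session

There is one attempt and no reset: what is moved stays moved. The work goes in short steps, Python scripts to look and compute and a tool call to move; the robot and the scene stay as the last step left them, time stands still between calls to the robot, and variables do not carry over. Pictures are saved under pics/ and viewed, at most 10 in all, crops included, and the job is handed in when it is done.

Besides the shell and the picture viewer there is one more tool, called after "Call:" as a command line: name --argument value ..., lists and objects as JSON in quotes. drive_tool: Moves the arm, as the interface text tells. Its arguments: {"type":"object","properties":{"deltas":{"type":"array","items":{"type":"object","properties":{"grip":{"type":"number"},"x":{"type":"number"},"y":{"type":"number"},"z":{"type":"number"},"wx":{"type":"number"},"wy":{"type":"number"},"wz":{"type":"number"}}}},"grip_force":{"type":"number"}},"required":["deltas"]}

```bash
mkdir -p pics; ls
python3 - <<'E'
from station import robot
import cv2,json
for n in("top","side"):
    im=robot.camera(n); cv2.imwrite(f"pics/{n}0.png",im[...,::-1])
    i=robot.camera_info(n); print(n,{k:(v.tolist() if hasattr(v,'tolist') else v) for k,v in i.items()})
i=robot.camera_info("wrist");print(i)
print(robot.sense())
E
```

```text
pics
top {'fx': 361.3616045104024, 'fy': 361.3616045104024, 'cx': 311.7424437733591, 'cy': 202.71355106204228, 'R': [[-0.024753918673394167, -0.9996932929091665, -0.0007507481191426414], [-0.9782811785432961, 0.024378306512663993, -0.20584371226616055], [0.20579888050776723, -0.004360995758082088, -0.9785845913858179]], 't': [-59.89472872578935, 584.890143633618, 848.322528232986]}
side {'fx': 405.84904175263637, 'fy': 405.84904175263637, 'cx': 315.31582768001033, 'cy': 201.21090879430193, 'R': [[0.9737827195772099, -0.22738014526831504, -0.006744226462125716], [-0.09739670268423821, -0.3899537754753121, -0.9156691188954597], [0.20557504070059324, 0.8923196302504555, -0.40187632439674714]], 't': [-574.1038449390861, 89.72292793959198, 1028.8853205073262]}
{'fx': 319.3370415120037, 'fy': 319.3370415120037, 'cx': 325.50823779643883, 'cy': 193.82134285638838, 'hand_eye': array([[-2.83972923e-05, -9.59716345e-01, -2.80970705e-01,
         7.20473104e+01],
       [ 9.99999696e-01, -2.46185736e-04,  7.39832257e-04,
         4.97707251e-02],
       [-7.79200089e-04, -2.80970599e-01,  9.5971
[... 153 characters left out ...]
': array([ 1.26617711,  0.5763995 ,  0.02480552,  1.43780991, -0.01502112,
        1.12900081, -0.05651815]), 'qvel': array([ 0.00037176, -0.00256994,  0.00100615, -0.00209217,  0.00042016,
        0.00129539,  0.00013295]), 'joint_efforts': array([ 5.56152067e-03, -7.67307687e+01,  2.25831091e+00, -2.86599666e+01,
        1.60271523e-02,  8.74049758e-03, -1.28692082e-05]), 'tcp_pos': array([ 147.85504976, -658.45411605,  403.96535943]), 'eef_rot': array([ 9.93908557e-01,  1.10205565e-01, -9.38175774e-05, -7.11095408e-04]), 'contact_force': array([0.25275563, 0.69436082, 0.58728217]), 'ft_torque': array([-0.00811373,  0.0058891 , -0.02444043]), 'grasp_force': 0.0, 'width': 85.35841075339493}
```

View pics/top0.png

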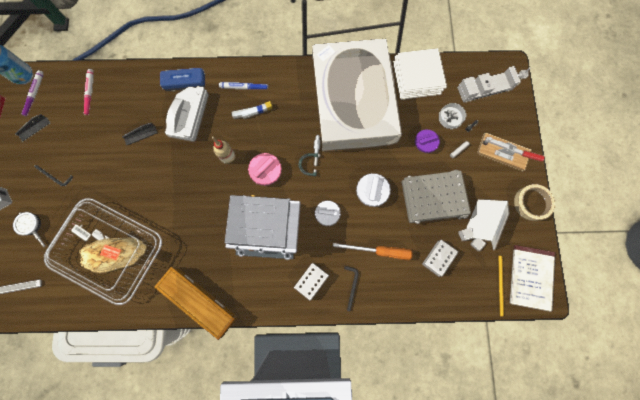

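View pics/side0.png

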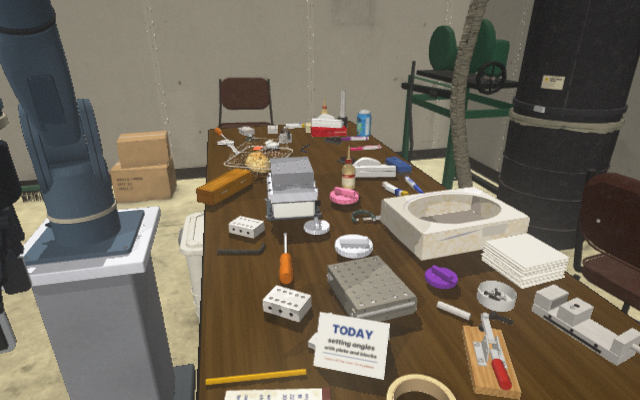

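```bash
cat > h.py <<'E'
from station import robot
import numpy as np, cv2
from scipy.spatial.transform import Rotation as Rn
def cam(n,s=None):
    i=robot.camera_info(n); K=(i["fx"],i["fy"],i["cx"],i["cy"])
    if n!="wrist": return K,np.array(i["R"]),np.array(i["t"])
    s=s or robot.sense(); W=np.eye(4); W[:3,:3]=Rn.from_quat(s["eef_rot"]).as_matrix(); W[:3,3]=s["tcp_pos"]
    M=np.linalg.inv(W@i["hand_eye"]); return K,M[:3,:3],M[:3,3]
def unp(c,u,v,z):
    K,R,t=c; d=R.T@np.array([(u-K[2])/K[0],(v-K[3])/K[1],1]); o=-R.T@t
    return (o+d*(z-o[2])/d[2]).round(1)
def prj(c,X):
    K,R,t=c; p=R@np.array(X,float)+t; return np.array([K[0]*p[0]/p[2]+K[2],K[1]*p[1]/p[2]+K[3]]).round(1)
def tool(dw):  # world mm shift -> tool cm
    return (Rn.from_quat(robot.sense()["eef_rot"]).inv().apply(dw)/10).round(2)
E
python3 - <<'E'
from h import *
c=cam("top")
for n,u,v,z in [("cap",373,190,30),("small",327,212,20),("tip",334,246,14),("butt",412,254,14),("hoodTL",230,197,130),("hoodBL",226,249,130),("hoodTR",290,198,130),("hoodBR",286,251,130),("blk",311,282,25),("hex",352,287,4),("blkb",439,258,25),("bottle",223,150,100)]: print(n,unp(c,u,v,z))
s=robot.sense(); print(Rn.from_quat(s["eef_rot"]).as_matrix().round(2))
E
```

```text
cap [ 619.8 -236.    30. ]
small [ 566.  -113.9   20. ]
tip [ 477.4 -129.3   14. ]
butt [ 451.9 -329.    14. ]
hoodTL [587.  115.8 130. ]
hoodBL [466.6 122.3 130. ]
hoodTR [581.1 -23.8 130. ]
hoodBR [458.8 -13.3 130. ]
blk [388.2 -67.7  25. ]
hex [ 372.9 -171.9    4. ]
blkb [ 439.5 -393.5   25. ]
bottle [714.1 142.6 100. ]
[[ 0.98  0.22 -0.  ]
 [ 0.22 -0.98  0.  ]
 [-0.   -0.   -1.  ]]
```

Call:
drive_tool --deltas '[{"x": 50.1, "y": -35.1, "z": -5, "wz": 12.65}, {"x": 50.1, "y": -35.1, "z": -5, "wz": 12.65}, {"x": 50.1, "y": -35.1, "z": -5, "wz": 12.65}, {"x": 50.1, "y": -35.1, "z": -5, "wz": 12.65}, {"x": 50.1, "y": -35.1, "z": -5, "wz": 12.65}, {"x": 50.1, "y": -35.1, "z": -5, "wz": 12.65}, {"x": 50.1, "y": -35.1, "z": -5, "wz": 12.65}, {"x": 50.1, "y": -35.1, "z": -5, "wz": 12.65}, {"x": 50.1, "y": -35.1, "z": -5, "wz": 12.65}, {"x": 50.1, "y": -35.1, "z": -5, "wz": 12.65}, {"x": 50.1, "y": -35.1, "z": -5, "wz": 12.65}, {"x": 50.1, "y": -35.1, "z": -5, "wz": 12.65}, {"x": 50.1, "y": -35.1, "z": -5, "wz": 12.65}, {"x": 50.1, "y": -35.1, "z": -5, "wz": 12.65}]'

```text
validation failed for argument at $.de...
```

Run:
```python
from h import *
import pickle
s=robot.sense(); im=robot.camera("wrist"); pickle.dump((cam("wrist",s),im),open("w1.pkl","wb"))
print(s["tcp_pos"],s["eef_rot"],s["qvel"].round(3))
cv2.imwrite("pics/w1.png",cv2.resize(im[...,::-1],(800,500),interpolation=cv2.INTER_CUBIC))
```

```text
[ 147.85504976 -658.45411605  403.96535943] [ 9.93908557e-01  1.10205565e-01 -9.38175774e-05 -7.11095408e-04] [ 0.    -0.003  0.001 -0.002  0.     0.001  0.   ]
```

View pics/w1.png

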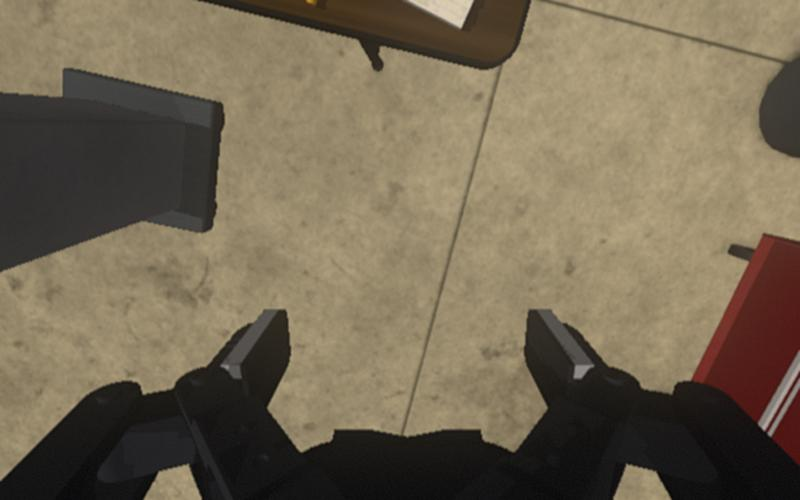

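Call:
drive_tool --deltas '[{"x": 47.3, "y": -45.6, "z": -4.6, "wx": 0, "wy": 0, "wz": 12.65, "grip": 1}, {"x": 47.3, "y": -45.6, "z": -4.6, "wx": 0, "wy": 0, "wz": 12.65, "grip": 1}]'

```text
time: 0.4
tcp_pos: [216.9, -553.4, 412.8]
eef_rot: [1.0, -0.002, -0.0, -0.0]
contact_force: [1.5, -0.2, 0.1]
width: 85.4
grasp_force: 0.0
```

Call:
drive_tool --deltas '[{"x": 29, "y": -44, "z": -3.7}, {"x": 29, "y": -44, "z": -3.7}, {"x": 29, "y": -44, "z": -3.7}, {"x": 29, "y": -44, "z": -3.7}, {"x": 29, "y": -44, "z": -3.7}, {"x": 29, "y": -44, "z": -3.7}, {"x": 29, "y": -44, "z": -3.7}, {"x": 29, "y": -44, "z": -3.7}, {"x": 29, "y": -44, "z": -3.7}, {"x": 29, "y": -44, "z": -3.7}, {"x": 29, "y": -44, "z": -3.7}, {"x": 29, "y": -44, "z": -3.7}]'

```text
validation failed for argument at $.de...
```

Run:
```python
from h import *
import pickle
s=robot.sense(); im=robot.camera("wrist"); pickle.dump((cam("wrist",s),im),open("w1.pkl","wb"))
print(s["tcp_pos"],s["eef_rot"],s["qvel"].round(3))
cv2.imwrite("pics/w1.png",cv2.resize(im[...,::-1],(800,500),interpolation=cv2.INTER_CUBIC))
```

```text
[ 216.89751788 -553.37819948  412.7864373 ] [ 9.99997046e-01 -2.38613849e-03 -6.26266564e-05 -4.58230337e-04] [-0.743 -0.495  0.005  0.761  0.019 -0.278 -0.889]
```

Call:
drive_tool --deltas '[{"x": 29, "y": -44, "z": -3.7, "grip": 1}, {"x": 29, "y": -44, "z": -3.7, "grip": 1}, {"x": 29, "y": -44, "z": -3.7, "grip": 1}, {"x": 29, "y": -44, "z": -3.7, "grip": 1}, {"x": 29, "y": -44, "z": -3.7, "grip": 1}, {"x": 29, "y": -44, "z": -3.7, "grip": 1}, {"x": 29, "y": -44, "z": -3.7, "grip": 1}, {"x": 29, "y": -44, "z": -3.7, "grip": 1}, {"x": 29, "y": -44, "z": -3.7, "grip": 1}, {"x": 29, "y": -44, "z": -3.7, "grip": 1}, {"x": 29, "y": -44, "z": -3.7, "grip": 1}, {"x": 29, "y": -44, "z": -3.7, "grip": 1}]'

```text
validation failed for argument at $.de...
```

Run:
```python
from h import *
import pickle
s=robot.sense(); im=robot.camera("wrist"); pickle.dump((cam("wrist",s),im),open("w1.pkl","wb"))
print(s["tcp_pos"],s["eef_rot"],s["qvel"].round(3))
cv2.imwrite("pics/w2.png",cv2.resize(im[...,::-1],(800,500),interpolation=cv2.INTER_CUBIC))
```

```text
[ 223.13980291 -546.74821695  413.54134963] [ 0.99999256  0.0020024   0.00188542 -0.00270416] [ 0.041  0.046 -0.031 -0.113 -0.008  0.032  0.178]
```

All keys seem to be required.

Call:
drive_tool --deltas '[{"x": 28.5, "y": -43.5, "z": -3.7, "wx": 0, "wy": 0, "wz": 0, "grip": 1}, {"x": 28.5, "y": -43.5, "z": -3.7, "wx": 0, "wy": 0, "wz": 0, "grip": 1}, {"x": 28.5, "y": -43.5, "z": -3.7, "wx": 0, "wy": 0, "wz": 0, "grip": 1}, {"x": 28.5, "y": -43.5, "z": -3.7, "wx": 0, "wy": 0, "wz": 0, "grip": 1}, {"x": 28.5, "y": -43.5, "z": -3.7, "wx": 0, "wy": 0, "wz": 0, "grip": 1}, {"x": 28.5, "y": -43.5, "z": -3.7, "wx": 0, "wy": 0, "wz": 0, "grip": 1}, {"x": 28.5, "y": -43.5, "z": -3.7, "wx": 0, "wy": 0, "wz": 0, "grip": 1}, {"x": 28.5, "y": -43.5, "z": -3.7, "wx": 0, "wy": 0, "wz": 0, "grip": 1}, {"x": 28.5, "y": -43.5, "z": -3.7, "wx": 0, "wy": 0, "wz": 0, "grip": 1}, {"x": 28.5, "y": -43.5, "z": -3.7, "wx": 0, "wy": 0, "wz": 0, "grip": 1}, {"x": 28.5, "y": -43.5, "z": -3.7, "wx": 0, "wy": 0, "wz": 0, "grip": 1}, {"x": 28.5, "y": -43.5, "z": -3.7, "wx": 0, "wy": 0, "wz": 0, "grip": 1}]'

```text
time: 2.0
tcp_pos: [500.8, -120.8, 450.4]
eef_rot: [1.0, -0.001, -0.0, 0.0]
contact_force: [-0.7, 0.3, -0.0]
width: 85.5
grasp_force: 0.0
```

Run:
```python
from h import *
import pickle
s=robot.sense(); im=robot.camera("wrist"); pickle.dump((cam("wrist",s),im),open("w1.pkl","wb"))
print(s["tcp_pos"],s["eef_rot"],s["qvel"].round(3))
cv2.imwrite("pics/w3.png",cv2.resize(im[...,::-1],(800,500),interpolation=cv2.INTER_CUBIC))
```

```text
[ 500.79975165 -120.84897744  450.38409691] [ 9.99999322e-01 -1.12839568e-03 -2.05377066e-04  2.02555910e-04] [ 0.001 -0.001 -0.004 -0.002 -0.002 -0.    -0.002]
```

View pics/w3.png

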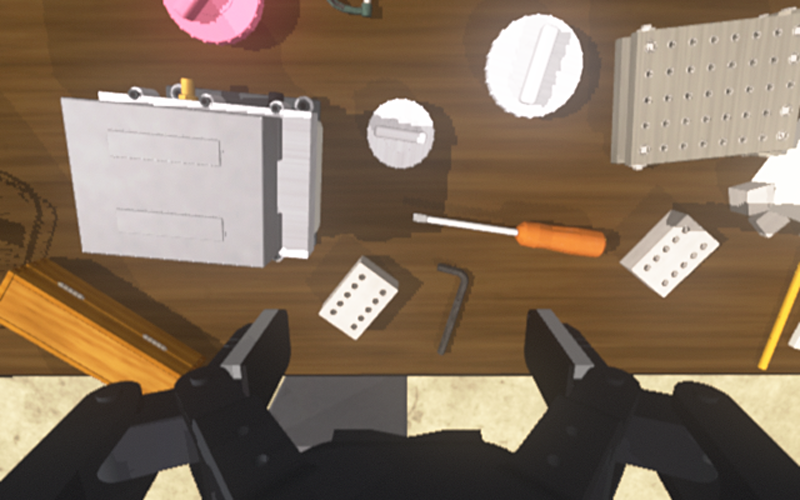

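Run:
```python
import pickle,cv2,numpy as np
c,im=pickle.load(open("w1.pkl","rb")); im=im[...,::-1]
r=lambda a,f:cv2.resize(a,None,fx=f,fy=f,interpolation=cv2.INTER_CUBIC)
out=np.zeros((600,800,3),np.uint8)
a=r(im[65:218,40:270],3.0); out[:459,:690]=a[:459]      # oiler: u=40+X/3 v=65+Y/3
cv2.imwrite("pics/oiler.png",out[:459,:690])
out=np.zeros((600,800,3),np.uint8)
a=r(im[5:105,380:480],3); out[:300,:300]=a               # cap: u=380+X/3, v=5+Y/3
a=r(im[160:215,320:500],4); out[320:540,:720]=a         # driver u=320+X/4, v=160+(Y-320)/4
cv2.imwrite("pics/cd.png",out)
```

```text
(no output)
```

View pics/oiler.png

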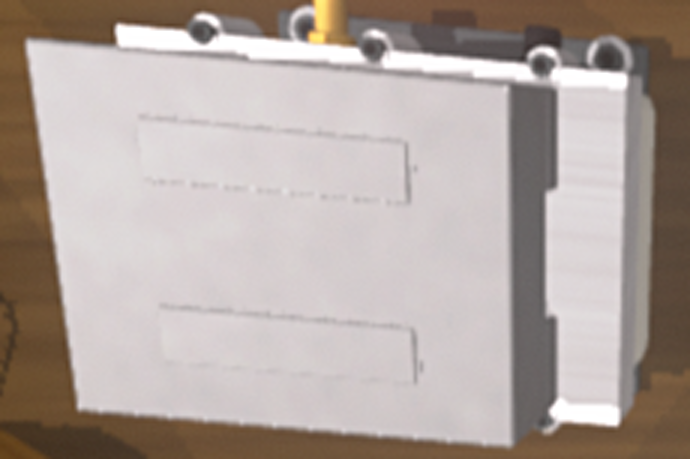

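View pics/cd.png

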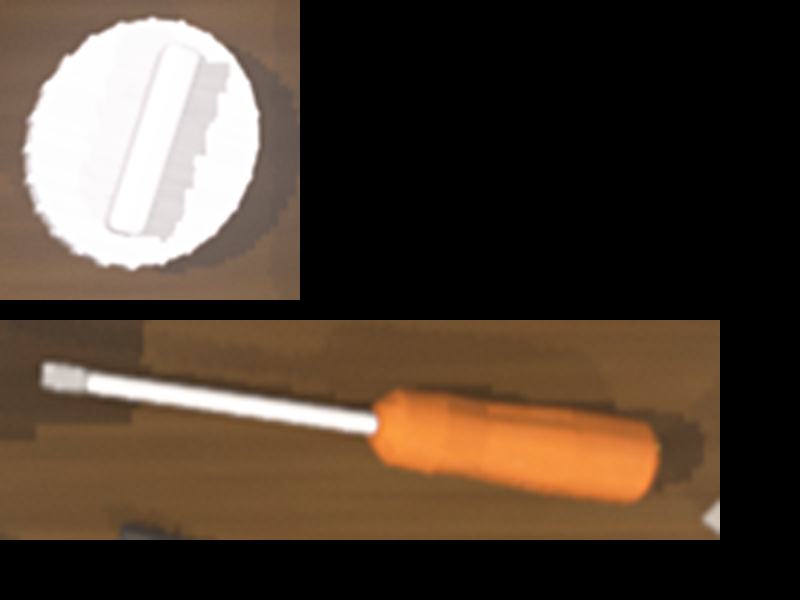

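```bash
cat > fit.py <<'E'
from h import *
import pickle
from scipy.optimize import least_squares
c,im=pickle.load(open("w1.pkl","rb"))
def fit(P,U,x0):
    f=lambda q:np.concatenate([prj(c,Rn.from_euler('z',q[2]*.01).apply(p)+[q[0],q[1],0])-u for p,u in zip(P,U)])
    import h
    r=least_squares(f,x0,diff_step=1e-3); return r.x[:2].round(1),r.x[2]*.01,r.fun.reshape(-1,2).round(1)
E
sed -i 's/\]).round(1)$/])/' h.py
python3 - <<'E'
from fit import *
o=lambda X,Y:(40+X/3,65+Y/3)
P=[(56,76,130),(56,-62,130),(-56,-62,130),(-56,76,130),(22,-62,96),(-22,-62,96),(75,-84,82),(-75,-84,82)]
U=[o(26,39),o(511,86),o(514,446),o(78,409),o(556,190),o(556,316),o(628,75),o(620,425)]
p,a,r=fit(P,U,[520,50,0]); print(p,a,r.tolist())
p,a,r=fit(P[:6],U[:6],[520,50,0]); print(p,a,r.tolist())
k=lambda X,Y:(380+X/3,5+Y/3)
A=unp(c,*k(182,47),42);B=unp(c,*k(128,231),42);print("bar",A,B,(A+B)/2,np.linalg.norm(A-B),np.degrees(np.arctan2(*(A-B)[1::-1])))
for q in [(26,145),(259,145),(150,18),(135,268)]: print(unp(c,*k(*q),26))
d=lambda X,Y:(320+X/4,160+(Y-320)/4)
tip=unp(c,*d(42,377),14);butt=unp(c,*d(648,462),14);fer=unp(c,*d(376,424),14)
print("drv",tip,butt,fer,np.linalg.norm(tip-butt),(tip+butt)/2,np.degrees(np.arctan2(*(butt-tip)[1::-1])),np.degrees(np.arctan2(*(fer-tip)[1::-1])))
E
```

```text
[528.9  44.9] -0.10022800569274139 [[1.0, -0.7], [1.4, 0.2], [0.6, 1.0], [0.6, 0.0], [-2.0, 1.6], [-2.3, 2.4], [0.9, -12.8], [-0.7, 10.9]]
[529.4  44.8] -0.09197353116050491 [[0.6, -0.6], [0.9, -1.2], [1.1, -0.0], [1.2, 0.1], [-2.1, 0.5], [-2.1, 1.4]]
bar [ 654.01287162 -244.37836248   42.        ] [ 592.21088247 -230.32245602   42.        ] [ 623.11187705 -237.35040925   42.        ] 63.38023641925747 -12.813081133961202
[ 624.039064  -193.5554105   26.       ]
[ 623.84716544 -282.22082296   26.        ]
[ 667.05896767 -236.86763362   26.        ]
[ 579.25901756 -238.84319228   26.        ]
drv [ 480.21759691 -127.67099016   14.        ] [ 450.78351243 -329.21875873   14.        ] [ 464.08746224 -237.77035402   14.        ] 203.68570972358623 [ 465.50055467 -228.44487444   14.        ] -98.30875263166675 -98.33483755706251
```

Call:
drive_tool --deltas '[{"x": -4.3, "y": 16.1, "z": 20, "wx": 0, "wy": 0, "wz": -81.8, "grip": 0.8}, {"x": -4.3, "y": 16.1, "z": 20, "wx": 0, "wy": 0, "wz": -81.8, "grip": 0.8}, {"x": -4.3, "y": 16.1, "z": 20, "wx": 0, "wy": 0, "wz": -81.8, "grip": 0.8}, {"x": -4.3, "y": 16.1, "z": 20, "wx": 0, "wy": 0, "wz": -81.8, "grip": 0.8}, {"x": -4.3, "y": 16.1, "z": 20, "wx": 0, "wy": 0, "wz": -81.8, "grip": 0.8}, {"x": -4.3, "y": 16.1, "z": 20, "wx": 0, "wy": 0, "wz": -81.8, "grip": 0.8}, {"x": -4.3, "y": 16.1, "z": 20, "wx": 0, "wy": 0, "wz": -81.8, "grip": 0.8}, {"x": -4.3, "y": 16.1, "z": 20, "wx": 0, "wy": 0, "wz": -81.8, "grip": 0.8}, {"x": -4.3, "y": 16.1, "z": 20, "wx": 0, "wy": 0, "wz": -81.8, "grip": 0.8}, {"x": -4.3, "y": 16.1, "z": 20, "wx": 0, "wy": 0, "wz": -81.8, "grip": 0.8}, {"x": -4.3, "y": 16.1, "z": 20, "wx": 0, "wy": 0, "wz": -81.8, "grip": 0.8}]'

```text
time: 3.42
tcp_pos: [458.4, -280.6, 250.5]
eef_rot: [0.756, 0.654, -0.0, 0.0]
contact_force: [-0.2, -0.1, 0.5]
width: 68.7
grasp_force: 0.0
```

Run:
```python
from h import *
import pickle
s=robot.sense(); im=robot.camera("wrist"); c=cam("wrist",s); pickle.dump((c,im),open("w2.pkl","wb"))
print(s["tcp_pos"],Rn.from_quat(s["eef_rot"]).as_euler("ZYX",degrees=True),s["joint_positions"].round(2),s["qvel"].round(3))
hs=cv2.cvtColor(im,cv2.COLOR_RGB2HSV); m=cv2.inRange(hs,(5,150,120),(20,255,255)); n,l,st,ce=cv2.connectedComponentsWithStats(m)
for i in np.argsort(-st[1:,4])[:2]+1:
    ys,xs=np.where(l==i); p=np.array([unp(c,x,y,14) for x,y in zip(xs,ys)]); _,_,V=np.linalg.svd(p[:,:2]-p[:,:2].mean(0),full_matrices=False)
    t=(p[:,:2]-p[:,:2].mean(0))@V[0]; print(st[i],p.mean(0),V[0],np.degrees(np.arctan2(V[0][1],V[0][0])),np.ptp(t))
```

```text
[ 458.43037657 -280.5666888   250.49662603] [8.17095276e+01 1.25220734e-02 1.79997307e+02] [ 0.74  0.59 -0.41  1.97  0.37  0.66 -0.05] [-0.002 -0.    -0.002  0.     0.002  0.001  0.007]
[ 303  142   42  136 5163] [ 457.35683398 -282.13593867   14.        ] [-0.15236757 -0.9883239 ] -98.76415592364788 98.22826815239046
```

Call:
drive_tool --deltas '[{"x": -0.15, "y": -0.08, "z": 4, "wx": 0, "wy": 0, "wz": 0.4, "grip": 0.8}, {"x": -0.15, "y": -0.08, "z": 6.5, "wx": 0, "wy": 0, "wz": 0.4, "grip": 0.8}, {"x": -0.15, "y": -0.08, "z": 7.3, "wx": 0, "wy": 0, "wz": 0.4, "grip": 0.8}, {"x": -0.15, "y": -0.08, "z": 7.3, "wx": 0, "wy": 0, "wz": 0.4, "grip": 0.2}, {"x": -0.15, "y": -0.08, "z": 7.3, "wx": 0, "wy": 0, "wz": 0.4, "grip": 0.2}, {"x": -0.15, "y": -0.08, "z": 7.3, "wx": 0, "wy": 0, "wz": 0.4, "grip": 0.2}, {"x": -0.15, "y": -0.08, "z": 7.3, "wx": 0, "wy": 0, "wz": 0.4, "grip": 0.2}, {"x": -0.15, "y": -0.08, "z": 7.3, "wx": 0, "wy": 0, "wz": 0.4, "grip": 0.2}]' --grip_force 110

```text
time: 4.47
tcp_pos: [457.8, -282.0, 178.8]
eef_rot: [0.758, 0.652, 0.0, 0.001]
contact_force: [-1.5, 0.6, 6.6]
width: 24.7
grasp_force: 108.4
```

Call:
drive_tool --deltas '[{"x": 0, "y": 0, "z": -5, "wx": 0, "wy": 0, "wz": 0, "grip": 0.2}, {"x": 0, "y": 0, "z": -10.5, "wx": 0, "wy": 0, "wz": 0, "grip": 0.2}, {"x": 4.5, "y": 1.7, "z": -10.5, "wx": 0, "wy": 0, "wz": -1.6, "grip": 0.2}, {"x": 9.12, "y": 3.51, "z": -10.5, "wx": 0, "wy": 0, "wz": -3.2, "grip": 0.2}, {"x": 9.12, "y": 3.51, "z": -7.7, "wx": 0, "wy": 0, "wz": -3.2, "grip": 0.2}, {"x": 9.12, "y": 3.51, "z": -7.7, "wx": 0, "wy": 0, "wz": -3.2, "grip": 0.2}, {"x": 9.12, "y": 3.51, "z": -7.7, "wx": 0, "wy": 0, "wz": -3.2, "grip": 0.2}, {"x": 9.12, "y": 3.51, "z": -7.7, "wx": 0, "wy": 0, "wz": -3.2, "grip": 0.2}]'

```text
time: 5.48
tcp_pos: [505.8, -197.7, 255.3]
eef_rot: [0.74, 0.673, 0.0, 0.001]
contact_force: [0.3, 0.2, -1.1]
width: 25.0
grasp_force: 108.4
```

Run:
```python
from h import *
import pickle
s=robot.sense(); im=robot.camera("wrist"); c=cam("wrist",s); sd=robot.camera("side")
print(s["tcp_pos"],Rn.from_quat(s["eef_rot"]).as_euler("ZYX",degrees=True),s["joint_positions"].round(2),s["contact_force"])
a=cv2.resize(im[:250,160:480,::-1],None,fx=1.75,fy=1.75,interpolation=cv2.INTER_CUBIC)  # u=160+X/1.75
b=cv2.resize(sd[150:240,255:345,::-1],None,fx=2.55,fy=2.55,interpolation=cv2.INTER_CUBIC)
o=np.zeros((max(a.shape[0],b.shape[0]),a.shape[1]+b.shape[1],3),np.uint8); o[:a.shape[0],:a.shape[1]]=a; o[:b.shape[0],a.shape[1]:]=b
cv2.imwrite("pics/pre.png",o); print(o.shape)
O=np.array([529.2,44.8,0]);R=Rn.from_euler('z',-.095)
for p in [(22,-62,82),(-22,-62,82),(0,-62,96),(0,-87,88.5),(56,-62,130),(-56,-62,130)]: print(p,((prj(c,O+R.apply(p))-[160,0])*1.75).round(), ((prj(cam("side"),O+R.apply(p))-[255,150])*2.55+[560,0]).round())
```

```text
[ 505.76372013 -197.65163935  255.32379428] [8.45241562e+01 2.87480709e-02 1.79939617e+02] [ 0.57  0.59 -0.43  1.95  0.38  0.68 -0.19] [ 0.25356359  0.24266746 -1.05299629]
(438, 789, 3)
(22, -62, 82) [ 402. -425.] [676. 101.]
(-22, -62, 82) [ 172. -425.] [635. 104.]
(0, -62, 96) [ 287. -512.] [655.  90.]
(0, -87, 88.5) [ 287. -285.] [657. 106.]
(56, -62, 130) [ 801. -879.] [708.  56.]
(-56, -62, 130) [-231. -882.] [600.  62.]
```

View pics/pre.png

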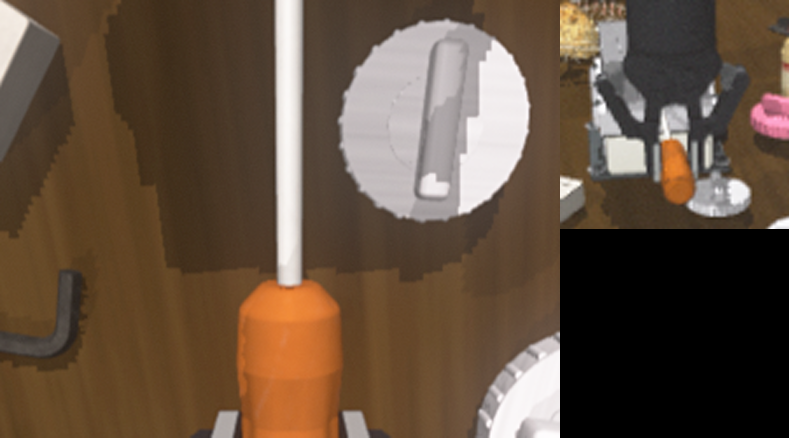

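Call:
drive_tool --deltas '[{"x": 1.5, "y": 0, "z": 0.15, "wx": 0, "wy": 0, "wz": 0, "grip": 0.2}, {"x": 2.3, "y": 0, "z": 0.15, "wx": 0, "wy": 0, "wz": 0, "grip": 0.2}, {"x": 3.0, "y": 0, "z": 0.15, "wx": 0, "wy": 0, "wz": 0, "grip": 0.2}, {"x": 3.5, "y": 0, "z": 0.15, "wx": 0, "wy": 0, "wz": 0, "grip": 0.2}, {"x": 3.5, "y": 0, "z": 0.15, "wx": 0, "wy": 0, "wz": 0, "grip": 0.2}]'

```text
time: 6.2
tcp_pos: [509.2, -161.6, 253.0]
eef_rot: [0.739, 0.673, 0.0, -0.0]
contact_force: [-0.1, -0.2, -0.2]
width: 25.2
grasp_force: 108.4
```

Run:
```python
import numpy as np
r=[]
for i,t in enumerate([0,.05,.12,.2,.3,.4,.5,.6,.7,.8,.9,1.0,1.1,1.2,1.3,1.4,1.5,1.6,1.7,1.8,1.9,1.98,2.05]):
    S,C=np.sin(t),np.cos(t); Ey=80-142*C+10*S; Ez=86+142*S+10*C
    s=np.interp(t,[0,.4,1.2],[16,18,30]) if t<=1.2 else 30/S+np.interp(t,[1.2,1.5],[0,3])
    z=min(Ez-2.5,86+139*S+40*C-5); y=Ey+s
    print(t,round((y+51.4)/10,2),round(-(z-88.2)/10,2))
```

```text
0 0.54 -0.53
0.05 0.63 -1.24
0.12 0.82 -2.22
0.2 1.12 -3.33
0.3 1.62 -4.68
0.4 2.25 -5.98
0.5 3.11 -7.22
0.6 4.08 -8.37
0.7 5.17 -9.44
0.8 6.36 -10.41
0.9 7.65 -11.27
1.0 9.01 -12.02
1.1 10.44 -12.64
1.2 11.93 -13.13
1.3 13.52 -13.48
1.4 14.96 -13.66
1.5 16.44 -13.43
1.6 17.86 -13.06
1.7 19.29 -12.55
1.8 20.72 -11.91
1.9 22.15 -11.14
1.98 23.28 -10.44
2.05 24.26 -9.77
```

Call:
drive_tool --deltas '[{"x": 0.54, "y": 0, "z": 0, "wx": 0, "wy": 0, "wz": 0, "grip": 0.2}, {"x": 0.54, "y": 0, "z": -0.53, "wx": 0, "wy": 0, "wz": 0, "grip": 0.2}, {"x": 0.63, "y": 0, "z": -1.24, "wx": 0, "wy": 0, "wz": 0, "grip": 0.2}, {"x": 0.82, "y": 0, "z": -2.22, "wx": 0, "wy": 0, "wz": 0, "grip": 0.2}, {"x": 1.12, "y": 0, "z": -3.33, "wx": 0, "wy": 0, "wz": 0, "grip": 0.2}, {"x": 1.62, "y": 0, "z": -4.68, "wx": 0, "wy": 0, "wz": 0, "grip": 0.2}, {"x": 2.25, "y": 0, "z": -5.98, "wx": 0, "wy": 0, "wz": 0, "grip": 0.2}]'

```text
time: 7.08
tcp_pos: [511.3, -139.3, 313.9]
eef_rot: [0.74, 0.673, 0.0, 0.0]
contact_force: [0.2, -0.2, -2.0]
width: 24.6
grasp_force: 108.2
```

Run:
```python
from h import *
s=robot.sense(); im=robot.camera("wrist"); sd=robot.camera("side")
print(s["tcp_pos"],s["contact_force"].round(1),s["ft_torque"].round(2))
a=cv2.resize(im[:,:,::-1],(480,300)); b=cv2.resize(sd[110:230,230:350,::-1],(300,300),interpolation=cv2.INTER_CUBIC)
cv2.imwrite("pics/pry.png",np.hstack([a,b]))
```

```text
[ 511.29856401 -139.34673823  313.91691714] [ 0.2 -0.2 -2. ] [-0.34  0.04 -0.04]
```

View pics/pry.png

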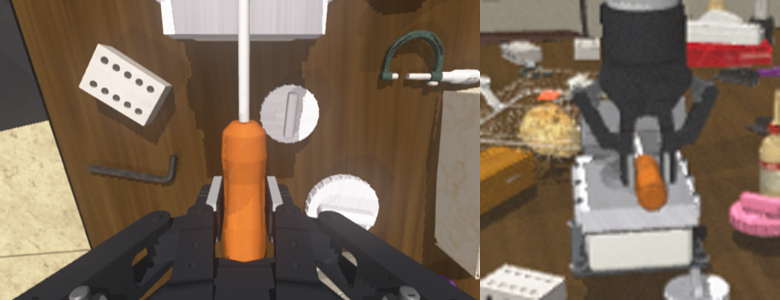

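Call:
drive_tool --deltas '[{"x": 0.86, "y": 0, "z": -1.24, "wx": 0, "wy": 0, "wz": 0, "grip": 0.2}, {"x": 1.83, "y": 0, "z": -2.39, "wx": 0, "wy": 0, "wz": 0, "grip": 0.2}, {"x": 2.92, "y": 0, "z": -3.46, "wx": 0, "wy": 0, "wz": 0, "grip": 0.2}, {"x": 4.11, "y": 0, "z": -4.43, "wx": 0, "wy": 0, "wz": 0, "grip": 0.2}, {"x": 5.4, "y": 0, "z": -5.29, "wx": 0, "wy": 0, "wz": 0, "grip": 0.2}, {"x": 6.76, "y": 0, "z": -6.04, "wx": 0, "wy": 0, "wz": 0, "grip": 0.2}, {"x": 8.19, "y": 0, "z": -6.66, "wx": 0, "wy": 0, "wz": 0, "grip": 0.2}, {"x": 9.68, "y": 0, "z": -7.15, "wx": 0, "wy": 0, "wz": 0, "grip": 0.2}, {"x": 11.27, "y": 0, "z": -7.5, "wx": 0, "wy": 0, "wz": 0, "grip": 0.2}, {"x": 12.71, "y": 0, "z": -7.68, "wx": 0, "wy": 0, "wz": 0, "grip": 0.2}]'

```text
time: 8.43
tcp_pos: [523.2, -12.1, 389.5]
eef_rot: [0.74, 0.673, -0.0, -0.0]
contact_force: [1.1, -1.6, -5.2]
width: 25.0
grasp_force: 108.3
```

Call:
drive_tool --deltas '[{"x": 1.48, "y": 0, "z": 0.23, "wx": 0, "wy": 0, "wz": 0, "grip": 0.2}, {"x": 2.9, "y": 0, "z": 0.6, "wx": 0, "wy": 0, "wz": 0, "grip": 0.2}, {"x": 4.33, "y": 0, "z": 1.11, "wx": 0, "wy": 0, "wz": 0, "grip": 0.2}, {"x": 5.76, "y": 0, "z": 1.75, "wx": 0, "wy": 0, "wz": 0, "grip": 0.2}, {"x": 7.19, "y": 0, "z": 2.52, "wx": 0, "wy": 0, "wz": 0, "grip": 0.2}, {"x": 8.1, "y": 0, "z": 3.1, "wx": 0, "wy": 0, "wz": 0, "grip": 0.2}, {"x": 8.1, "y": 0, "z": 3.1, "wx": 0, "wy": 0, "wz": 0, "grip": 0.2}]'

```text
time: 9.3
tcp_pos: [530.6, 67.9, 357.7]
eef_rot: [0.739, 0.673, -0.001, -0.0]
contact_force: [0.1, -1.4, -3.7]
width: 24.9
grasp_force: 108.4
```

Run:
```python
from h import *
s=robot.sense(); im=robot.camera("wrist"); sd=robot.camera("side")
print(s["tcp_pos"],s["contact_force"].round(1),s["ft_torque"].round(2))
a=cv2.resize(im[:,:,::-1],(480,300)); b=cv2.resize(sd[110:230,230:350,::-1],(300,300),interpolation=cv2.INTER_CUBIC)
cv2.imwrite("pics/pry2.png",np.hstack([a,b]))
```

```text
[530.64812395  67.94699478 357.74573088] [ 0.1 -1.4 -3.7] [-0.49  0.   -0.05]
```

View pics/pry2.png

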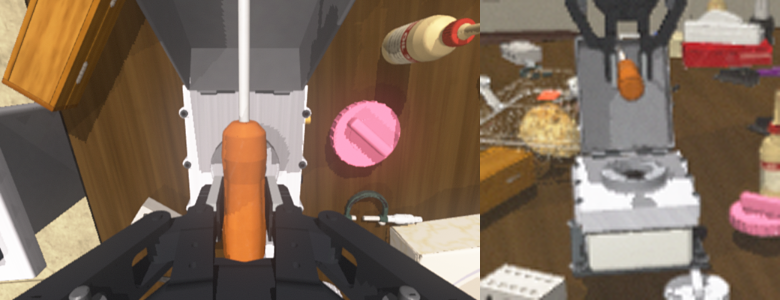

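Call:
drive_tool --deltas '[{"x": -6, "y": 0, "z": 0, "wx": 0, "wy": 0, "wz": 0, "grip": 0.2}, {"x": -12, "y": 0, "z": 0, "wx": 0, "wy": 0, "wz": 0, "grip": 0.2}, {"x": -18, "y": -1, "z": 0, "wx": 0, "wy": 0, "wz": 0, "grip": 0.2}, {"x": -24, "y": -2, "z": 2, "wx": 0, "wy": 0, "wz": 3.2, "grip": 0.2}, {"x": -30, "y": -3, "z": 5, "wx": 0, "wy": 0, "wz": 3.2, "grip": 0.2}, {"x": -35.5, "y": -3.9, "z": 9, "wx": 0, "wy": 0, "wz": 3.2, "grip": 0.2}, {"x": -35.5, "y": -3.9, "z": 14, "wx": 0, "wy": 0, "wz": 3.2, "grip": 0.2}, {"x": -35.5, "y": -3.9, "z": 16.5, "wx": 0, "wy": 0, "wz": 3.2, "grip": 0.2}, {"x": -35.5, "y": -3.9, "z": 17.2, "wx": 0, "wy": 0, "wz": 3.2, "grip": 0.2}, {"x": -35.5, "y": -3.9, "z": 17.2, "wx": 0, "wy": 0, "wz": 3.2, "grip": 0.2}]'

```text
time: 10.65
tcp_pos: [459.1, -282.3, 187.2]
eef_rot: [0.758, 0.652, 0.0, 0.0]
contact_force: [0.4, -0.8, -1.3]
width: 24.7
grasp_force: 109.0
```

Call:
drive_tool --deltas '[{"x": 0, "y": 0, "z": 0.4, "wx": 0, "wy": 0, "wz": 0, "grip": 0.2}, {"x": 0, "y": 0, "z": 0.75, "wx": 0, "wy": 0, "wz": 0, "grip": 0.2}, {"x": 0, "y": 0, "z": 0.75, "wx": 0, "wy": 0, "wz": 0, "grip": 0.2}]'

```text
time: 11.02
tcp_pos: [458.6, -282.3, 179.2]
eef_rot: [0.758, 0.652, 0.0, 0.0]
contact_force: [-0.4, 0.8, -0.0]
width: 24.7
grasp_force: 109.0
```

Call:
drive_tool --deltas '[{"x": 0, "y": 0, "z": 0, "wx": 0, "wy": 0, "wz": 0, "grip": 0.45}, {"x": 0, "y": 0, "z": 0, "wx": 0, "wy": 0, "wz": 0, "grip": 0.6}, {"x": 0, "y": 0, "z": 0, "wx": 0, "wy": 0, "wz": 0, "grip": 0.7}, {"x": 0, "y": 0, "z": -1.5, "wx": 0, "wy": 0, "wz": 0, "grip": 0.8}, {"x": 0, "y": 0, "z": -6, "wx": 0, "wy": 0, "wz": 0, "grip": 0.8}, {"x": 0, "y": 0, "z": -12, "wx": 0, "wy": 0, "wz": 0, "grip": 0.8}, {"x": 0, "y": 0, "z": -18, "wx": 0, "wy": 0, "wz": 0, "grip": 0.8}, {"x": 0, "y": 0, "z": -22, "wx": 0, "wy": 0, "wz": 0, "grip": 0.8}, {"x": 0, "y": 0, "z": -22, "wx": 0, "wy": 0, "wz": 0, "grip": 0.8}]'

```text
time: 12.15
tcp_pos: [459.0, -282.1, 403.3]
eef_rot: [0.758, 0.652, 0.001, 0.003]
contact_force: [0.5, 0.1, -1.0]
width: 68.4
grasp_force: 0.0
```

Run:
```python
from h import *
s=robot.sense(); im=robot.camera("wrist"); c=cam("wrist",s)
print(s["tcp_pos"],s["joint_positions"].round(2))
hs=cv2.cvtColor(im,cv2.COLOR_RGB2HSV); m=cv2.inRange(hs,(5,150,120),(20,255,255)); n,l,st,ce=cv2.connectedComponentsWithStats(m)
for i in np.argsort(-st[1:,4])[:1]+1:
    ys,xs=np.where(l==i); p=np.array([unp(c,x,y,14) for x,y in zip(xs,ys)]); _,_,V=np.linalg.svd(p[:,:2]-p[:,:2].mean(0),full_matrices=False)
    t=(p[:,:2]-p[:,:2].mean(0))@V[0]; print(st[i],p.mean(0),np.degrees(np.arctan2(V[0][1],V[0][0])),np.ptp(t))
```

```text
[ 458.98987605 -282.09435581  403.26339089] [ 0.82  0.4  -0.51  1.79  0.23  1.    0.07]
[ 310  122   26   83 1918] [ 458.74334725 -282.15164396   14.        ] -98.39372418539877 95.10980095454514
```

Call:
drive_tool --deltas '[{"x": 20.7, "y": 8.6, "z": 0, "wx": 0, "wy": 0, "wz": 94.2, "grip": 0.8}, {"x": 20.7, "y": 8.6, "z": 0, "wx": 0, "wy": 0, "wz": 94.2, "grip": 0.8}, {"x": 20.7, "y": 8.6, "z": 0, "wx": 0, "wy": 0, "wz": 94.2, "grip": 0.8}, {"x": 20.7, "y": 8.6, "z": 0, "wx": 0, "wy": 0, "wz": 94.2, "grip": 0.8}, {"x": 20.7, "y": 8.6, "z": 0, "wx": 0, "wy": 0, "wz": 94.2, "grip": 0.8}, {"x": 20.7, "y": 8.6, "z": 0, "wx": 0, "wy": 0, "wz": 94.2, "grip": 0.8}, {"x": 20.7, "y": 8.6, "z": 0, "wx": 0, "wy": 0, "wz": 94.2, "grip": 0.8}, {"x": 20.7, "y": 8.6, "z": 0, "wx": 0, "wy": 0, "wz": 94.2, "grip": 0.8}, {"x": 20.7, "y": 8.6, "z": 0, "wx": 0, "wy": 0, "wz": 94.2, "grip": 0.8}, {"x": 20.7, "y": 8.6, "z": 0, "wx": 0, "wy": 0, "wz": 94.2, "grip": 0.8}, {"x": 20.7, "y": 8.6, "z": 0, "wx": 0, "wy": 0, "wz": 94.2, "grip": 0.8}, {"x": 20.7, "y": 8.6, "z": 0, "wx": 0, "wy": 0, "wz": 94.2, "grip": 0.8}]'

```text
time: 13.7
tcp_pos: [574.5, -90.6, 398.8]
eef_rot: [0.994, -0.111, -0.0, -0.0]
contact_force: [-0.3, 1.0, 0.4]
width: 68.1
grasp_force: 0.0
```

Run:
```python
from h import *
import pickle
s=robot.sense(); im=robot.camera("wrist"); c=cam("wrist",s); pickle.dump((c,im),open("w3.pkl","wb"))
print(s["tcp_pos"],Rn.from_quat(s["eef_rot"]).as_euler("ZYX",degrees=True),s["joint_positions"].round(2),s["qvel"].round(3))
out=np.zeros((600,800,3),np.uint8)
for k,(p,ox) in enumerate([((529.2,44.8,94),0),((623.1,-237.4,34),400)]):
    u,v=prj(c,p); u0,v0=int(u)-66,max(int(v)-70,0); print(u,v,u0,v0,[prj(c,p)])
    a=cv2.resize(im[v0:v0+140,u0:u0+132,::-1],None,fx=3,fy=3,interpolation=cv2.INTER_CUBIC); out[:a.shape[0],ox:ox+a.shape[1]]=a
cv2.imwrite("pics/nc.png",out[:430])
```

```text
[574.45755971 -90.56424911 398.77985418] [-1.26902838e+01  3.12846646e-02 -1.79997122e+02] [ 0.15  0.44 -0.12  1.7   0.06  1.01 -1.78] [-0.001 -0.003  0.003 -0.001 -0.001 -0.002 -0.009]
197.72524403322734 259.40509704038675 131 189 [array([197.72524403, 259.40509704])]
458.0651876958817 92.20414530844418 392 22 [array([458.0651877 ,  92.20414531])]
```

View pics/nc.png

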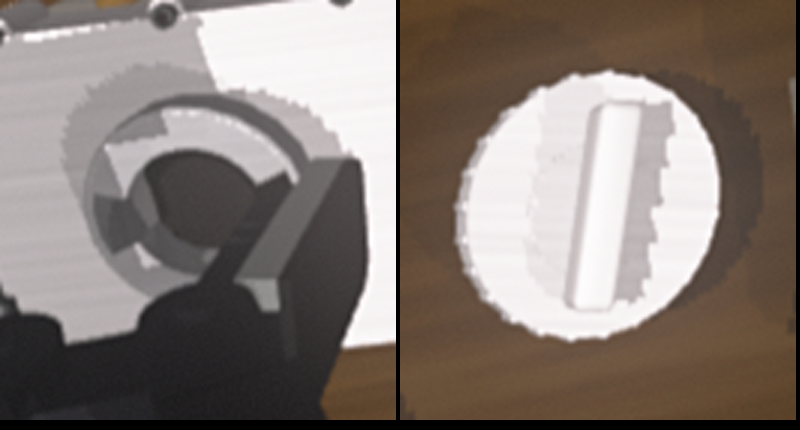

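Run:
```python
from h import *
import pickle
c,im=pickle.load(open("w3.pkl","rb"))
O=np.array([529.2,44.8,0])
for rr in (22.5,36.5):
  P=np.array([(prj(c,O+[rr*np.cos(t),rr*np.sin(t),94])-[131,189])*3 for t in np.radians(range(0,360,2))])
  print(rr,"left",P[P[:,0].argmin()].round(),"top",P[P[:,1].argmin()].round())
k=lambda X,Y:(392+(X-400)/3,22+Y/3)
# bar top face corners/ends, disc extents
A=unp(c,*k(622,103),42);B=unp(c,*k(588,309),42);print("bar",A,B,(A+B)/2,np.linalg.norm(A-B),np.degrees(np.arctan2(*(A-B)[1::-1])))
l=[(720,195),(600,71),(470,265),(660,310),(690,110),(500,115)]
Q=np.array([unp(c,*k(*q),26)[:2] for q in l]); print(Q)
s=np.linalg.lstsq(np.c_[2*Q,np.ones(len(Q))],(Q**2).sum(1),rcond=None)[0]; print(s[:2],np.sqrt(s[2]+s[0]**2+s[1]**2))
p=O+Rn.from_euler('z',-.095).apply([0,-30,94]); q=O+Rn.from_euler('z',-.095).apply([0,30,94]); print((prj(c,p)-[131,189])*3,(prj(c,q)-[131,189])*3)
```

```text
22.5 left [129. 203.] top [191. 146.]
36.5 left [ 84. 194.] top [185. 104.]
bar [ 654.41415736 -245.03721818   42.        ] [ 592.93922288 -227.61937135   42.        ] [ 623.67669012 -236.32829476   42.        ] 63.89482730871328 -15.81914971785485
[[ 618.55041762 -281.46313147]
 [ 666.23124818 -245.73474629]
 [ 614.35454787 -195.26812269]
 [ 584.50478111 -258.18689986]
 [ 647.76949163 -273.64264535]
 [ 660.09758381 -211.88045719]]
[ 623.50547043 -237.59833969] 43.873343981137275
[292.63604342 200.44587791] [108.35488401 221.91022217]
```

Call:
drive_tool --deltas '[{"x": 3, "y": 5, "z": 2, "wx": 0, "wy": 0, "wz": 1.3, "grip": 0.6}, {"x": 5.5, "y": 9, "z": 6, "wx": 0, "wy": 0, "wz": 1.3, "grip": 0.6}, {"x": 8.0, "y": 13.2, "z": 10, "wx": 0, "wy": 0, "wz": 1.3, "grip": 0.6}, {"x": 8.0, "y": 13.2, "z": 14.5, "wx": 0, "wy": 0, "wz": 1.3, "grip": 0.6}, {"x": 8.0, "y": 13.2, "z": 17.5, "wx": 0, "wy": 0, "wz": 1.3, "grip": 0.6}, {"x": 8.0, "y": 13.2, "z": 18.8, "wx": 0, "wy": 0, "wz": 1.3, "grip": 0.6}, {"x": 8.0, "y": 13.2, "z": 18.8, "wx": 0, "wy": 0, "wz": 1.3, "grip": 0.6}, {"x": 8.0, "y": 13.2, "z": 18.8, "wx": 0, "wy": 0, "wz": 1.3, "grip": 0.6}]'

```text
time: 14.75
tcp_pos: [623.9, -237.1, 212.6]
eef_rot: [0.992, -0.123, 0.001, 0.0]
contact_force: [-0.2, 0.3, 0.3]
width: 51.3
grasp_force: 0.0
```

Call:
drive_tool --deltas '[{"x": 0, "y": 0, "z": 0.7, "wx": 0, "wy": 0, "wz": 0, "grip": 0.6}, {"x": 0, "y": 0, "z": 0.7, "wx": 0, "wy": 0, "wz": 0, "grip": 0.05}, {"x": 0, "y": 0, "z": 0.7, "wx": 0, "wy": 0, "wz": 0, "grip": 0.05}, {"x": 0, "y": 0, "z": 0.7, "wx": 0, "wy": 0, "wz": 0, "grip": 0.05}, {"x": 0, "y": 0, "z": 0.7, "wx": 0, "wy": 0, "wz": 0, "grip": 0.05}, {"x": 0, "y": 0, "z": 0.7, "wx": 0, "wy": 0, "wz": 0, "grip": 0.05}]'

```text
time: 15.5
tcp_pos: [623.5, -237.0, 204.5]
eef_rot: [0.992, -0.123, 0.0, 0.0]
contact_force: [-0.6, 0.1, 4.9]
width: 10.2
grasp_force: 108.3
```

Call:
drive_tool --deltas '[{"x": 0, "y": 0, "z": -5, "wx": 0, "wy": 0, "wz": 0, "grip": 0.05}, {"x": 0, "y": 0, "z": -10, "wx": 0, "wy": 0, "wz": 0, "grip": 0.05}, {"x": -2, "y": -3, "z": -12.5, "wx": 0, "wy": 0, "wz": -10, "grip": 0.05}, {"x": -4, "y": -6, "z": -12.5, "wx": 0, "wy": 0, "wz": -20, "grip": 0.05}, {"x": -6, "y": -9, "z": -12.5, "wx": 0, "wy": 0, "wz": -30, "grip": 0.05}, {"x": -8, "y": -12.5, "z": -12.5, "wx": 0, "wy": 0, "wz": -40, "grip": 0.05}, {"x": -10, "y": -16, "z": -12.5, "wx": 0, "wy": 0, "wz": -50, "grip": 0.05}, {"x": -12, "y": -19, "z": -12.5, "wx": 0, "wy": 0, "wz": -60, "grip": 0.05}, {"x": -14, "y": -22, "z": -12.5, "wx": 0, "wy": 0, "wz": -70, "grip": 0.05}, {"x": -16, "y": -25, "z": -12.5, "wx": 0, "wy": 0, "wz": -80, "grip": 0.05}, {"x": -16.02, "y": -25.03, "z": -12.5, "wx": 0, "wy": 0, "wz": -90, "grip": 0.05}, {"x": -16.02, "y": -25.03, "z": -12.5, "wx": 0, "wy": 0, "wz": -98.6, "grip": 0.05}, {"x": -16.02, "y": -25.03, "z": -12.5, "wx": 0, "wy": 0, "wz": -98.6, "grip": 0.05}, {"x": -16.02, "y": -25.03, "z": -12.5, "wx": 0, "wy": 0, "wz": -98.6, "grip": 0.05}, {"x": -16.02, "y": -25.03, "z": -12.5, "wx": 0, "wy": 0, "wz": -98.6, "grip": 0.05}]'

```text
time: 17.38
tcp_pos: [528.9, 44.8, 329.0]
eef_rot: [0.741, 0.672, -0.0, 0.0]
contact_force: [0.1, 1.3, -0.8]
width: 10.7
grasp_force: 108.3
```

Run:
```python
from h import *
s=robot.sense(); print(s["tcp_pos"],Rn.from_quat(s["eef_rot"]).as_euler("ZYX",degrees=True),s["joint_positions"].round(2),s["contact_force"].round(1),tool(np.array([529.2,44.8,330])-s["tcp_pos"]))
```

```text
[528.91122426  44.83778182 329.00739636] [ 8.43866416e+01  4.50205900e-03 -1.79998589e+02] [ 0.23  0.5  -0.59  1.9   0.36  0.85 -0.64] [ 0.1  1.3 -0.8] [-0.    0.03 -0.1 ]
```

Call:
drive_tool --deltas '[{"x": 0, "y": 0.03, "z": 2.0, "wx": 0, "wy": 0, "wz": 0, "grip": 0.05}, {"x": 0, "y": 0.03, "z": 3.0, "wx": 0, "wy": 0, "wz": 0, "grip": 0.05}, {"x": 0, "y": 0.03, "z": 3.4, "wx": 0, "wy": 0, "wz": 0, "grip": 0.05}, {"x": 0, "y": 0.03, "z": 3.8, "wx": 0, "wy": 0, "wz": 0, "grip": 0.05}, {"x": 0, "y": 0.03, "z": 4.2, "wx": 0, "wy": 0, "wz": 0, "grip": 0.05}, {"x": 0, "y": 0.03, "z": 4.2, "wx": 0, "wy": 0, "wz": 0, "grip": 0.05}]'

```text
time: 18.12
tcp_pos: [529.4, 44.9, 287.3]
eef_rot: [0.74, 0.672, 0.0, 0.0]
contact_force: [-0.8, -0.0, 3.0]
width: 10.4
grasp_force: 108.8
```

Call:
drive_tool --deltas '[{"x": 0, "y": 0, "z": 0.3, "wx": 0, "wy": 0, "wz": 0, "grip": 0.05}, {"x": 0, "y": 0, "z": 0.6, "wx": 0, "wy": 0, "wz": 0, "grip": 0.05}, {"x": 0, "y": 0, "z": 0.85, "wx": 0, "wy": 0, "wz": 0, "grip": 0.05}, {"x": 0, "y": 0, "z": 0.85, "wx": 0, "wy": 0, "wz": 0, "grip": 0.05}, {"x": 0, "y": 0, "z": 0.85, "wx": 0, "wy": 0, "wz": 0, "grip": 0.05}]'

```text
time: 18.75
tcp_pos: [529.4, 45.0, 278.8]
eef_rot: [0.74, 0.672, 0.0, 0.0]
contact_force: [-1.1, 0.2, 7.3]
width: 10.9
grasp_force: 109.4
```

Call:
drive_tool --deltas '[{"x": 0, "y": 0, "z": 0, "wx": 0, "wy": 0, "wz": 8, "grip": 0.05}, {"x": 0, "y": 0, "z": 0, "wx": 0, "wy": 0, "wz": 16, "grip": 0.05}, {"x": 0, "y": 0, "z": 0, "wx": 0, "wy": 0, "wz": 24, "grip": 0.05}, {"x": 0, "y": 0, "z": 0, "wx": 0, "wy": 0, "wz": 32, "grip": 0.05}, {"x": 0, "y": 0, "z": 0, "wx": 0, "wy": 0, "wz": 40, "grip": 0.05}, {"x": 0, "y": 0, "z": 0, "wx": 0, "wy": 0, "wz": 48, "grip": 0.05}, {"x": 0, "y": 0, "z": 0, "wx": 0, "wy": 0, "wz": 56, "grip": 0.05}, {"x": 0, "y": 0, "z": 0, "wx": 0, "wy": 0, "wz": 64, "grip": 0.05}, {"x": 0, "y": 0, "z": 0, "wx": 0, "wy": 0, "wz": 72, "grip": 0.05}, {"x": 0, "y": 0, "z": 0, "wx": 0, "wy": 0, "wz": 80, "grip": 0.05}, {"x": 0, "y": 0, "z": 0, "wx": 0, "wy": 0, "wz": 86, "grip": 0.05}, {"x": 0, "y": 0, "z": 0, "wx": 0, "wy": 0, "wz": 90, "grip": 0.05}, {"x": 0, "y": 0, "z": 0, "wx": 0, "wy": 0, "wz": 90, "grip": 0.05}, {"x": 0, "y": 0, "z": 0, "wx": 0, "wy": 0, "wz": 90, "grip": 0.05}]'

```text
time: 20.5
tcp_pos: [529.6, 45.0, 278.9]
eef_rot: [0.999, -0.048, 0.001, -0.0]
contact_force: [0.3, 0.4, 7.2]
width: 10.3
grasp_force: 109.4
```

Run:
```python
from h import *
s=robot.sense(); print(s["tcp_pos"],Rn.from_quat(s["eef_rot"]).as_euler("ZYX",degrees=True),s["joint_positions"].round(2),s["contact_force"].round(1),s["ft_torque"].round(2))
```

```text
[529.58580612  44.98588927 278.92754224] [-5.49277851e+00 -8.23832243e-02 -1.79983459e+02] [-0.11  0.52 -0.1   1.97  0.08  0.66 -1.92] [0.3 0.4 7.2] [0.15 0.08 0.05]
```

Call:
drive_tool --deltas '[{"x": 0, "y": 0, "z": -0.3, "wx": 0, "wy": 0, "wz": 0, "grip": 0.05}, {"x": 0, "y": 0, "z": -0.6, "wx": 0, "wy": 0, "wz": 0, "grip": 0.05}, {"x": 0, "y": 0, "z": -0.8, "wx": 0, "wy": 0, "wz": 0, "grip": 0.05}, {"x": 0, "y": 0, "z": -0.8, "wx": 0, "wy": 0, "wz": 0, "grip": 0.05}, {"x": 0, "y": 0, "z": -0.8, "wx": 0, "wy": 0, "wz": 0, "grip": 0.05}]'

```text
time: 21.12
tcp_pos: [529.7, 44.9, 285.5]
eef_rot: [0.999, -0.048, 0.0, -0.0]
contact_force: [7.0, 0.8, -12.1]
width: 10.4
grasp_force: 109.7
```

Call:
drive_tool --deltas '[{"x": 0, "y": 0, "z": 0.1, "wx": 0, "wy": 0, "wz": 0, "grip": 0.05}, {"x": 0, "y": 0, "z": 0.1, "wx": 0, "wy": 0, "wz": 0, "grip": 0.4}, {"x": 0, "y": 0, "z": 0.1, "wx": 0, "wy": 0, "wz": 0, "grip": 0.5}, {"x": 0, "y": 0, "z": 0.1, "wx": 0, "wy": 0, "wz": 0, "grip": 0.5}, {"x": 0, "y": 0, "z": -3, "wx": 0, "wy": 0, "wz": 0, "grip": 0.5}, {"x": 0, "y": 0, "z": -8, "wx": 0, "wy": 0, "wz": 0, "grip": 0.5}, {"x": 0, "y": 0, "z": -13, "wx": 0, "wy": 0, "wz": 0, "grip": 0}, {"x": 0, "y": 0, "z": -18, "wx": 0, "wy": 0, "wz": 0, "grip": 0}, {"x": 0, "y": 0, "z": -18, "wx": 0, "wy": 0, "wz": 0, "grip": 0}, {"x": 0, "y": 0, "z": -18, "wx": 0, "wy": 0, "wz": 0, "grip": 0}]'

```text
time: 22.38
tcp_pos: [528.8, 44.7, 466.0]
eef_rot: [0.999, -0.048, -0.0, 0.0]
contact_force: [-0.2, -0.2, -0.7]
width: 0.2
grasp_force: 0.0
```

Run:
```python
from h import *
s=robot.sense(); im=robot.camera("wrist"); c=cam("wrist",s); print(s["tcp_pos"],s["contact_force"].round(1),s["width"])
cv2.imwrite("pics/lock.png",im[...,::-1])
# cap disc bright mask near expected; bar direction via edges
O=np.array([529.2,44.8,0]);R=Rn.from_euler('z',-.095)
for p in [(0,0,107),(42.5,0,107),(-42.5,0,107),(33,0,123),(-33,0,123)]: print(p,prj(c,O+R.apply(p)).round())
```

```text
[528.83608388  44.74963262 466.04820195] [-0.2 -0.2 -0.7] 0.20395658512738568
(0, 0, 107) [325. 171.]
(42.5, 0, 107) [325. 130.]
(-42.5, 0, 107) [325. 209.]
(33, 0, 123) [325. 141.]
(-33, 0, 123) [325. 206.]
```

Run:
```python
import numpy as np
for t in np.r_[2.05:1.56:-.1,1.5:-.05:-.1]:
    S,C=np.sin(t),np.cos(t)
    y,z=(80-142*C+44*S,86+142*S+44*C-20) if t>1.57 else (80-122*C+44*S,86+122*S+44*C)
    print(round(t,2),round(-(y+14.5)/10,2),round((466-z-173)/10,2))
```

```text
2.05 -19.9 12.13
1.95 -18.79 11.14
1.85 -17.59 10.26
1.75 -16.31 9.51
1.65 -14.96 8.89
1.5 -12.98 8.22
1.4 -11.71 7.93
1.3 -10.43 7.77
1.2 -9.13 7.73
1.1 -7.84 7.83
1.0 -6.56 8.06
0.9 -5.31 8.41
0.8 -4.11 8.88
0.7 -2.95 9.48
0.6 -1.87 10.18
0.5 -0.85 10.99
0.4 0.07 11.9
0.3 0.9 12.89
0.2 1.63 13.96
0.1 2.25 15.1
-0.0 2.75 16.3
```

Call:
drive_tool --deltas '[{"x": 0, "y": -6, "z": 0, "wx": 0, "wy": 0, "wz": 0, "grip": 0}, {"x": 0, "y": -12, "z": 0, "wx": 0, "wy": 0, "wz": 0, "grip": 0}, {"x": 0, "y": -18, "z": 0, "wx": 0, "wy": 0, "wz": 0, "grip": 0}, {"x": 0, "y": -23.5, "z": 0, "wx": 0, "wy": 0, "wz": 0, "grip": 0}, {"x": 0, "y": -23.5, "z": 0, "wx": 0, "wy": 0, "wz": 0, "grip": 0}, {"x": 0, "y": -23.5, "z": 5, "wx": 0, "wy": 0, "wz": 0, "grip": 0}, {"x": 0, "y": -23.5, "z": 9, "wx": 0, "wy": 0, "wz": 0, "grip": 0}, {"x": 0, "y": -23.5, "z": 11.8, "wx": 0, "wy": 0, "wz": 0, "grip": 0}, {"x": 0, "y": -23.5, "z": 11.8, "wx": 0, "wy": 0, "wz": 0, "grip": 0}]'

```text
time: 23.55
tcp_pos: [551.1, 277.3, 345.6]
eef_rot: [0.999, -0.048, -0.003, 0.002]
contact_force: [-0.0, -0.1, 0.7]
width: -0.2
grasp_force: 0.0
```

Call:
drive_tool --deltas '[{"x": 0, "y": 2, "z": 0, "wx": 0, "wy": 0, "wz": 0, "grip": 0}, {"x": 0, "y": 3.6, "z": 0, "wx": 0, "wy": 0, "wz": 0, "grip": 0}, {"x": 0, "y": 4.71, "z": -0.66, "wx": 0, "wy": 0, "wz": 0, "grip": 0}, {"x": 0, "y": 5.91, "z": -1.54, "wx": 0, "wy": 0, "wz": 0, "grip": 0}, {"x": 0, "y": 7.19, "z": -2.29, "wx": 0, "wy": 0, "wz": 0, "grip": 0}, {"x": 0, "y": 8.54, "z": -2.91, "wx": 0, "wy": 0, "wz": 0, "grip": 0}, {"x": 0, "y": 9.5, "z": -3.3, "wx": 0, "wy": 0, "wz": 0, "grip": 0}, {"x": 0, "y": 10.52, "z": -3.58, "wx": 0, "wy": 0, "wz": 0, "grip": 0}, {"x": 0, "y": 11.79, "z": -3.87, "wx": 0, "wy": 0, "wz": 0, "grip": 0}]'

```text
time: 24.68
tcp_pos: [540.3, 160.9, 387.2]
eef_rot: [0.999, -0.048, -0.0, 0.0]
contact_force: [0.3, 1.0, -0.3]
width: 0.1
grasp_force: 0.5
```

Call:
drive_tool --deltas '[{"x": 0, "y": 1.28, "z": -0.16, "wx": 0, "wy": 0, "wz": 0, "grip": 0}, {"x": 0, "y": 2.58, "z": -0.2, "wx": 0, "wy": 0, "wz": 0, "grip": 0}, {"x": 0, "y": 3.87, "z": -0.1, "wx": 0, "wy": 0, "wz": 0, "grip": 0}, {"x": 0, "y": 5.15, "z": 0.13, "wx": 0, "wy": 0, "wz": 0, "grip": 0}, {"x": 0, "y": 6.4, "z": 0.48, "wx": 0, "wy": 0, "wz": 0, "grip": 0}, {"x": 0, "y": 7.6, "z": 0.95, "wx": 0, "wy": 0, "wz": 0, "grip": 0}, {"x": 0, "y": 8.76, "z": 1.55, "wx": 0, "wy": 0, "wz": 0, "grip": 0}, {"x": 0, "y": 9.84, "z": 2.25, "wx": 0, "wy": 0, "wz": 0, "grip": 0}, {"x": 0, "y": 10.86, "z": 3.06, "wx": 0, "wy": 0, "wz": 0, "grip": 0}, {"x": 0, "y": 11.78, "z": 3.97, "wx": 0, "wy": 0, "wz": 0, "grip": 0}]'

```text
time: 25.92
tcp_pos: [529.0, 43.5, 346.9]
eef_rot: [0.999, -0.048, -0.0, 0.0]
contact_force: [-0.5, 0.6, 1.6]
width: 0.6
grasp_force: 0.4
```

Force is small and consistent with pushing the hood. Continue downward: shut position is about TCP z 303.

Call:
drive_tool --deltas '[{"x": 0, "y": 0.83, "z": 0.99, "wx": 0, "wy": 0, "wz": 0, "grip": 0}, {"x": 0, "y": 1.56, "z": 2.06, "wx": 0, "wy": 0, "wz": 0, "grip": 0}, {"x": 0, "y": 2.18, "z": 3.2, "wx": 0, "wy": 0, "wz": 0, "grip": 0}, {"x": 0, "y": 2.4, "z": 3.8, "wx": 0, "wy": 0, "wz": 0, "grip": 0}, {"x": 0, "y": 2.68, "z": 4.2, "wx": 0, "wy": 0, "wz": 0, "grip": 0}, {"x": 0, "y": 2.68, "z": 4.2, "wx": 0, "wy": 0, "wz": 0, "grip": 0}]'

```text
time: 26.68
tcp_pos: [526.6, 17.5, 305.3]
eef_rot: [0.999, -0.048, -0.0, -0.0]
contact_force: [0.2, 0.1, -0.5]
width: 0.1
grasp_force: 0.0
```

Call:
drive_tool --deltas '[{"x": 0, "y": 0, "z": 0.2, "wx": 0, "wy": 0, "wz": 0, "grip": 0}, {"x": 0, "y": 0, "z": 0.4, "wx": 0, "wy": 0, "wz": 0, "grip": 0}, {"x": 0, "y": 0, "z": 0.4, "wx": 0, "wy": 0, "wz": 0, "grip": 0}]'

```text
time: 27.05
tcp_pos: [526.7, 17.7, 303.3]
eef_rot: [0.999, -0.048, 0.001, -0.0]
contact_force: [-4.9, -0.5, 19.5]
width: -0.4
grasp_force: 10.1
```

Call:
drive_tool --deltas '[{"x": 0, "y": 0, "z": -2, "wx": 0, "wy": 0, "wz": 0, "grip": 0}, {"x": 0, "y": 0, "z": -8, "wx": 0, "wy": 0, "wz": 0, "grip": 0}, {"x": -3, "y": 6, "z": -14, "wx": 0, "wy": 0, "wz": 0, "grip": 0}, {"x": -6, "y": 12, "z": -14.5, "wx": 0, "wy": 0, "wz": 0, "grip": 0}, {"x": -8, "y": 16.5, "z": -14.5, "wx": 0, "wy": 0, "wz": 0, "grip": 0}, {"x": -8, "y": 16.5, "z": -14.5, "wx": 0, "wy": 0, "wz": 0, "grip": 0}, {"x": -8, "y": 16.5, "z": -14.5, "wx": 0, "wy": 0, "wz": 0, "grip": 0}]'

```text
time: 27.92
tcp_pos: [431.0, -139.4, 446.8]
eef_rot: [0.999, -0.049, 0.0, 0.0]
contact_force: [0.9, -0.1, -0.2]
width: 0.2
grasp_force: 0.0
```

Run:
```python
from h import *
s=robot.sense(); im=robot.camera("wrist"); c=cam("wrist",s); print(s["tcp_pos"])
g=cv2.cvtColor(im,cv2.COLOR_RGB2GRAY)
O=np.array([529.2,44.8,0])
# compare lip edge: profile of grey along oiler y at several x, on predicted z130 edge (hood top/lip) and z82 cover edge
R=Rn.from_euler('z',-.095)
for th in (0,.05,.15):
    S,C=np.sin(th),np.cos(th)
    print(th,[prj(c,O+R.apply((x,80-142*C+44*S,86+142*S+44*C))).round(1).tolist() for x in (-40,0,40)])
u,v=prj(c,O+R.apply((-40,-62,130))).astype(int); 
for x in (-40,0,40):
    u,v=np.rint(prj(c,O+R.apply((x,-62,130)))).astype(int); print(u,v,g[v,max(u-14,0):u+15].tolist())
t0=cv2.imread("pics/top0.png"); t1=robot.camera("top")[...,::-1]; d=cv2.absdiff(t0,t1).max(2)
print("top diff hood region",d[195:260,225:300].mean(), (d[195:260,225:300]>40).sum(), "blk",d[262:302,292:330].mean(),"hex",d[262:312,344:362].mean(),"mic",d[135:178,296:324].mean(),"bot",d[135:165,208:238].mean(),"blkb",d[238:280,420:460].mean(),"drv",d[240:262,330:415].mean())
```

```text
[ 430.97438711 -139.38290727  446.79247434]
0 [[178.8, 138.2], [172.6, 91.1], [166.0, 39.9]]
0.05 [[172.5, 139.1], [165.9, 90.8], [158.8, 38.3]]
0.15 [[157.9, 141.0], [150.4, 90.3], [142.1, 35.0]]
179 138 [210, 209, 209, 207, 206, 206, 206, 206, 207, 207, 206, 174, 135, 107, 103, 104, 105, 104, 103, 102, 104, 105, 103, 105, 105, 104, 104, 111, 112]
173 91 [211, 211, 209, 211, 210, 212, 212, 212, 210, 213, 209, 168, 124, 105, 105, 106, 106, 106, 106, 105, 105, 104, 105, 105, 104, 103, 99, 127, 199]
166 40 [209, 211, 209, 209, 211, 210, 209, 210, 210, 214, 208, 171, 129, 103, 98, 99, 101, 101, 100, 101, 102, 102, 100, 100, 99, 100, 98, 98, 107]
top diff hood region 6.066461538461539 0 blk 10.915131578947369 hex 76.90444444444445 mic 5.378737541528239 bot 10.55 blkb 88.68869047619047 drv 83.551871657754
```

```bash
python3 -c "
from station import robot
print(robot.job_done())"
```

```text
the job is handed in; nothing more can be done
None
```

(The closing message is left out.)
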